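# Slide the test cylinder into its V-nest

## Task

Push the tall black test cylinder with the brass ring across the bench into the empty blue V-nest, until it stands home against both cheeks. Slide it upright on its base, pushing low on its body so that it does not tip; do not pick it up. Leave the short cylinder in the other nest and the jar, indicator and bush standing where they are.

Things in the scene. Friction and masses are not known exactly. Their poses are not given: they have to be found in the camera images.
- tall_cylinder: loose upright black test cylinder with a brass ring on top, 48 mm diameter, 137 mm tall, about 0.6 kg, centre of mass about half-way up; it stands directly on the bench and tips forward if pushed high. Origin at the centre of its underside, z along its axis.
- nest_a: the empty nest: blue 90-degree V fence fixed to the bench, cheeks 30 mm tall, 8 mm thick, no floor. Mouth to its -x, 72 mm wide, cheek ends at x = -2 mm; +x points into the V, apex at x = +34 mm. Origin: on the bench, where the tall cylinder's axis stands when it touches both cheeks. Low tie bar and feet behind, up to x = +54 mm, y = +-52 mm.
- nest_b: a second nest of the same shape, sizes and frame, already occupied by the short cylinder
- short_cylinder: bystander: loose short plain blackened cylinder, 44 mm diameter, 91 mm tall, standing in nest_b; origin at the centre of its underside
- fluid_jar: bystander: loose brown jar with a black lid, 46 mm diameter, 71 mm tall; origin at the centre of its underside
- indicator: bystander: loose round-faced digital indicator on a slim turned holder, 136 mm tall, dial 60 mm across; origin at the centre of its underside
- bush: bystander: loose plain steel bush standing upright, 22 mm diameter, 34 mm tall; origin at the centre of its underside

How it is judged:
At the end, for the whole second after the job is handed in: the tall cylinder stands upright and still on the bench with its axis within 6 mm of its home point in the empty nest; the short cylinder, jar, indicator and bush stand within 15 mm of where they began (horizontal distance between tall_cylinder and nest_a below 0.006 m and angle between tall_cylinder's own z axis and vertical below 0.04 rad and height (world z) of tall_cylinder below 0.004 m and linear speed of tall_cylinder below 0.01 m/s and distance of each of short_cylinder, fluid_jar, indicator, bush from where it was at the start of the episode below 0.015 m and angle between each of short_cylinder, fluid_jar, indicator, bush's own z axis and vertical below 0.1 rad); the robot touches nothing.
It fails at once if the tall cylinder tips (leans more than 0.3 rad) (angle between tall_cylinder's own z axis and vertical above 0.3 rad).
It fails at once if the tall cylinder is lifted off the bench (height (world z) of tall_cylinder above 0.012 m).
It fails at once if a bystander (short cylinder, jar, indicator or bush) is shifted by more than 15 mm or knocked over (distance of any of short_cylinder, fluid_jar, indicator, bush from where it was at the start of the episode above 0.015 m or angle between any of short_cylinder, fluid_jar, indicator, bush's own z axis and vertical above 0.4 rad).
It also fails if it takes over 61 s, if anything falls off the work surface, if the arm or the gripper's body presses on something with over 40 N, if the wrist force passes 120 N, or if a joint passes its speed limit or range.

## Robot

A 7-joint arm with a two-finger parallel gripper is mounted at the origin on a cart in front of the work surface, level with it; the furniture and walls round the work are solid. World frame = base frame: x ahead of the robot, y to its left, z up, the work surface at z = 0. Lengths are in m, angles in rad, forces in N, time in s.
With the tool pointing down it reaches from about 0.4 to 0.875 m from the base axis. Payload 19.3 kg.
Tool frame: the origin (TCP) lies at the very end of the fingers, on their centre line; the grasp point (between the pads) lies 19 mm behind it; z points along the fingers, x is the direction in which the jaws open and shut, and the axes are right-handed (so a half turn about z gives the same grasp; the last joint's range is limited). The gripper opens to 85 mm and grips with 20 to 120 N. Pads are 22 mm wide; open, the fingers measure 114 mm over their backs; the gripper's body (76 mm by 85 mm) begins 54 mm behind the grasp point. The pads swing forward as they close: fully open they stand 13 mm farther back than shut.
Start: joints at [-1.212, 0.521, -0.036, 1.599, 0.021, 1.021, -0.113], TCP at [0.26, 0.568, 0.231] pointing down, gripper open.
Joint ranges: [-2.91, 2.91], [-0.3, 2.13], [-1.5, 1.42], [0.17, 2.43], [-1.26, 4.41], [0.16, 1.93], [-2.52, 2.52]. Speed limits (rad/s): [1.89, 1.89, 2.39, 2.39, 3.01, 3.01, 3.01].

## Interface

Orientations are given as [roll, pitch, yaw] about the fixed x, y, z axes, in that order (R = Rz(yaw) Ry(pitch) Rx(roll)).
In Python, from workcell import bot gives the robot as it stands.
- The arm moves only by the tool jog_arm, never from a script. Its argument "increments" is a list of rows, each an object of numbers: "wx", "wy", "wz": the turn, a rotation vector about the tool's x, y, z in degrees; "x", "y", "z": the shift along the tool's x, y, z in cm; "claw": the opening in per cent of the stroke, from 0 (shut) to 100 (fully open). A call has 1 to 10 rows; each row is the pose to reach, as a shift and turn from the pose measured when the call began, along the tool's axes at that moment; what a row does not reach only later rows make up. A row lasts 1/8 s, in which the tool goes at most 62.5 mm and 10.7 degrees, less where a joint would pass 70% of its speed; a pose out of reach is approached as far as the arm can. A call with a gripper value outside its range is refused whole. The fingers move at their own pace and stop on an object; "squeeze" is the grip in N (left out, the last holds). Time passes only in rows, so rows that repeat a pose let the fingers close. It gives the time, the measured TCP pose, the force and the opening at its end, in the units of the state.
- bot.observe(): the state, without advancing time (a new reading comes with each control period).
- bot.grab_frame(name): name is "side" or "top" or "wrist"; returns a dict with "pixels" (400x640x3 uint8, red, green, blue), "fov_y" (degrees; the focal length in pixels is half the picture's height over the tangent of half this angle, whatever the lens; pixels are square), "cx", "cy" (the principal point, pixels), "origin" and "orientation" of the camera in the world. Camera axes: x right, y down, z forward; pixel columns grow to the right and rows downward; lengths in m; the calibration is good to about 2 mm. A picture is of the moment at which its call begins. There is no depth.
- bot.job_done(): hands the job in, once; it reports no verdict.
The state is a dict: "clock": time; "qpos": joint angles; "qd": joint speeds; "joint_efforts": joint torques, N m; "position": TCP position; "tool_rot": TCP orientation; "force": force on the tool from outside, world axes, zero at the start; "moment": the same for the moment, N m; "grip_width": finger opening in m.
Only numpy, scipy, OpenCV 4.12 (cv2) and the standard library are available. Lean on these libraries where they do the work, as an engineer would, in place of code of your own. Each camera call takes 0.05 s, during which the arm holds its last target.

## Working session

There is one attempt and no reset: what is moved stays moved. The work goes in short steps, Python scripts to look and compute and a tool call to move; the robot and the scene stay as the last step left them, time stands still between calls to the robot, and variables do not carry over. Pictures are saved under pics/ and viewed, and the job is handed in when it is done.

Besides the shell and the picture viewer there is one more tool, called after "Call:" as name(argument=value, ...) on one line, values as JSON. jog_arm: Moves the arm, as the interface text tells. Its arguments: {"type":"object","properties":{"increments":{"type":"array","items":{"type":"object","properties":{"wx":{"type":"number"},"wy":{"type":"number"},"wz":{"type":"number"},"x":{"type":"number"},"y":{"type":"number"},"z":{"type":"number"},"claw":{"type":"number"}}}},"squeeze":{"type":"number"}},"required":["increments"]}

```bash
mkdir -p pics; python3 - <<'E'
from workcell import bot
import cv2,pickle
s=bot.observe();print(s)
for n in("side","top","wrist"):
    f=bot.grab_frame(n);pickle.dump(f,open(f"pics/{n}0.pkl","wb"))
    cv2.imwrite(f"pics/{n}0.png",f["pixels"][:,:,::-1]);print(n,{k:v for k,v in f.items() if k!="pixels"})
E
```

```text
{'clock': 0.0, 'qpos': array([-1.21216872,  0.52202205, -0.03634381,  1.5999637 ,  0.02120671,
        1.0210835 , -0.11282796]), 'qd': array([ 0.00090201,  0.00039501, -0.00125137, -0.00058751, -0.00062947,
       -0.00098864, -0.00066986]), 'joint_efforts': array([-8.97199898e-04, -9.27086735e+01,  1.97961241e+00, -3.69939423e+01,
        1.78074685e-02,  8.05913005e-03, -1.24053651e-05]), 'position': array([0.25977273, 0.56811366, 0.2307364 ]), 'tool_rot': array([3.14151889e+00, 1.08890289e-03, 1.14194768e+00]), 'force': array([ 0.34593725,  0.18738776, -0.31268027]), 'moment': array([ 0.00138794, -0.00665153, -0.00845138]), 'grip_width': 0.08505741812119384}
side {'fov_y': 44.018492946296014, 'cx': 322.3400451505237, 'cy': 200.66921613147676, 'origin': array([ 0.2200127 , -0.39176129,  0.43489103]), 'orientation': array([-2.06822205,  0.00400544, -0.48285078])}
top {'fov_y': 48.71676994347586, 'cx': 315.9672217883566, 'cy': 198.3166332288104, 'origin': array([0.46225704, 0.27643276, 0.88831963]), 'orientation': array([-2.99956804, -0.01801901, -1.54818503])}
wrist {'fov_y': 69.35083001341219, 'cx': 316.6247089631661, 'cy': 201.69966884535603, 'origin': array([0.18794043, 0.5990751 , 0.3738174 ]), 'orientation': array([2.83063055, 0.0029301 , 1.14248004])}
```

View pics/top0.png

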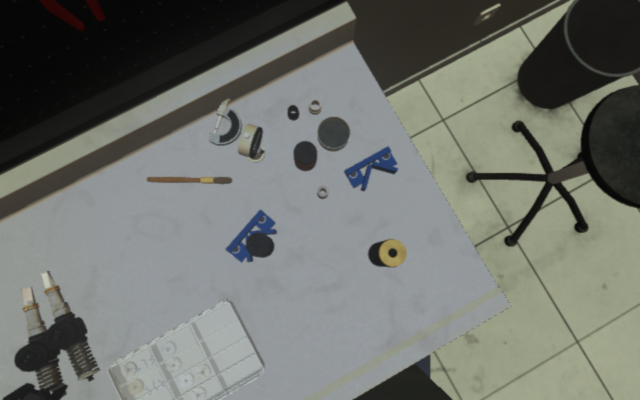

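View pics/side0.png

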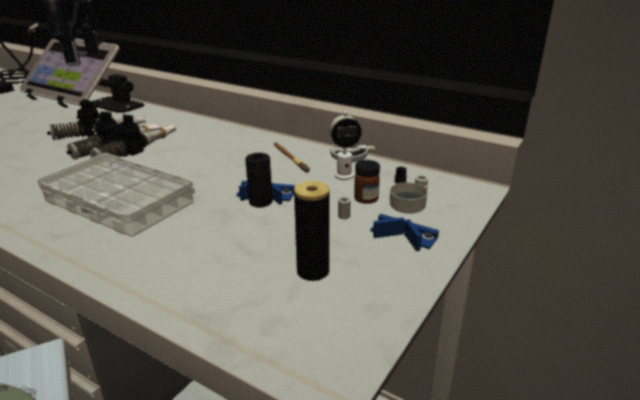

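View pics/wrist0.png

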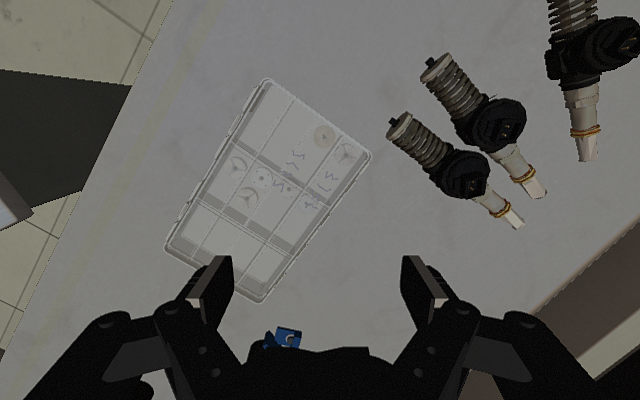

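```bash
cat > h.py <<'E'
import numpy as np,cv2,pickle
from scipy.spatial.transform import Rotation as R
def K(f):
    F=200/np.tan(np.radians(f["fov_y"]/2));return F
def ray(f,p,z):
    F=K(f);d=R.from_euler('xyz',f["orientation"]).apply([(p[0]-f["cx"])/F,(p[1]-f["cy"])/F,1]);o=f["origin"]
    return o+d*(z-o[2])/d[2]
def proj(f,P):
    c=R.from_euler('xyz',f["orientation"]).inv().apply(np.atleast_2d(P)-f["origin"]);F=K(f)
    return c[:,:2]/c[:,2:]*F+[f["cx"],f["cy"]]
def crop(f,x0,y0,x1,y1,s,name):
    cv2.imwrite(name,cv2.resize(f["pixels"][y0:y1,x0:x1,::-1],None,fx=s,fy=s,interpolation=cv2.INTER_CUBIC))
E
python3 - <<'E'
from h import *
t=pickle.load(open("pics/top0.pkl","rb"));s=pickle.load(open("pics/side0.pkl","rb"))
print("tall top",ray(t,(393,253),.137),ray(s,(313,189),.137))
print("nest",ray(t,(371,170),.03));print("short",ray(t,(260,244),.091)); print("jar",ray(t,(305,152),.071),"ind",ray(t,(256,158),0),"bush",ray(t,(322,192),.034))
crop(t,330,130,420,280,4,"pics/c1.png");crop(s,350,190,450,260,7,"pics/c2.png")
E
```

```text
tall top [0.47973054 0.13275581 0.137     ] [0.4778026  0.12908779 0.137     ]
nest [0.64486497 0.1557619  0.03      ]
short [0.49133182 0.36310473 0.091     ]
jar [0.66764982 0.28715739 0.071     ] ind [0.67013124 0.38831046 0.        ] bush [0.59754145 0.25227298 0.034     ]
```

View pics/c1.png

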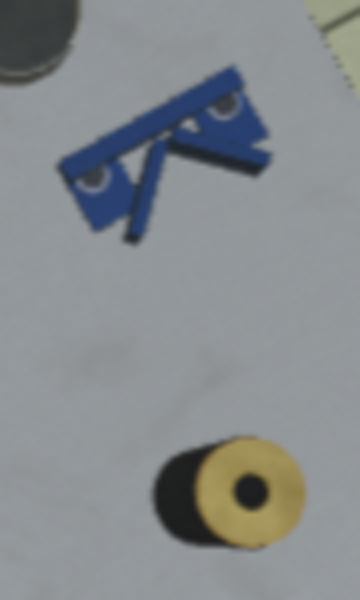

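View pics/c2.png

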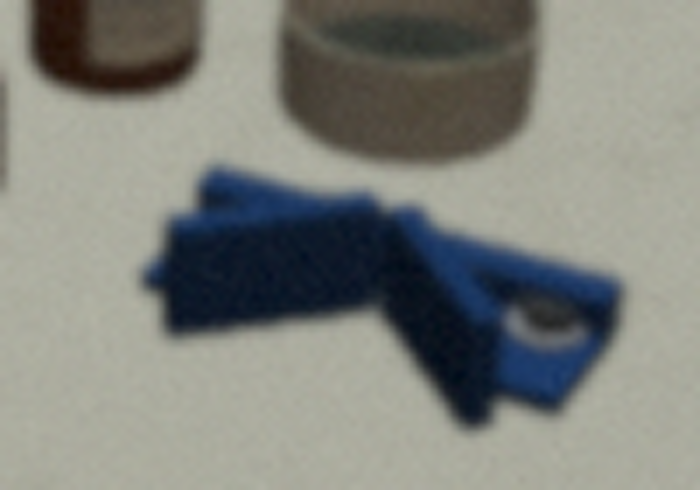

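```bash
cat > fit.py <<'E'
from h import *
from scipy.optimize import least_squares
t=pickle.load(open("pics/top0.pkl","rb"));s=pickle.load(open("pics/side0.pkl","rb"))
T=lambda x,y:(x/4+330-.375,y/4+130-.375); S=lambda x,y:(x/7+350-.43,y/7+190-.43)
obs=[(s,S(172,332),(-2,36,0)),(s,S(168,226),(-2,36,30)),(s,S(470,428),(-2,-36,0)),(s,S(475,318),(-2,-36,30)),(s,S(382,303),(34,0,0)),
(t,T(138,236),(-2,36,30)),(t,T(260,168),(-2,-36,30)),(t,T(166,150),(34,0,30))]
def W(p,L):
    L=np.atleast_2d(L)/1000.;c,q=np.cos(p[2]),np.sin(p[2]);return np.c_[p[0]+c*L[:,0]-q*L[:,1],p[1]+q*L[:,0]+c*L[:,1],L[:,2]]
def res(p,o): return np.concatenate([proj(f,W(p,l))[0]-u for f,u,l in o])
for o in (obs,obs[:5],obs[5:]):
    r=least_squares(res,[.62,.15,0],args=(o,));print(r.x,np.round(r.fun,1))
    if o is obs:p=r.x
d=np.array([[-2,36],[34,0],[-2,-36],[3.66,-41.66],[45.3,0],[3.66,41.66]])
for f,(x0,y0,x1,y1),n in((t,(330,130,420,215),"c3"),(s,(350,190,450,260),"c4")):
    k=8;im=cv2.resize(f["pixels"][y0:y1,x0:x1,::-1],None,fx=k,fy=k,interpolation=cv2.INTER_CUBIC)
    for z in(0,30):
        q=(proj(f,W(p,np.c_[d,np.full(6,z)]))-[x0,y0]+.5)*k
        cv2.polylines(im,[q.astype(int)],True,(0,255,0) if z else (0,0,255),1)
    cv2.imwrite(f"pics/{n}.png",im)
E
python3 fit.py
```

```text
[0.625926   0.13856335 0.54092274] [-0.4  0.6  1.1 -0.2 -1.1 -0.2 -0.1 -0.8 -0.9  0.6  0.4  0.7  1.   0.1
 -0.3 -2.2]
[0.62623953 0.13829008 0.53689321] [-0.1  0.6  1.4 -0.2 -0.9 -0.1  0.1 -0.7 -0.5  0.7]
[0.62497764 0.13931695 0.54194483] [ 0.   1.2  0.6  0.5 -0.7 -1.7]
```

```bash
python3 -c "
import cv2,numpy as np
a=cv2.imread('pics/c3.png');b=cv2.imread('pics/c4.png');cv2.imwrite('pics/c34.png',a);print(a.shape,b.shape)"
```

```text
(680, 720, 3) (560, 800, 3)
```

View pics/c3.png

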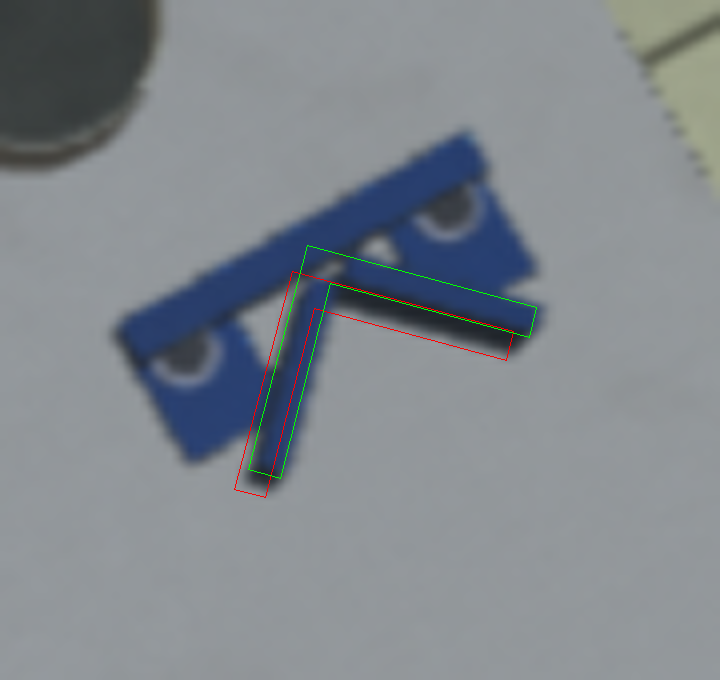

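View pics/c4.png

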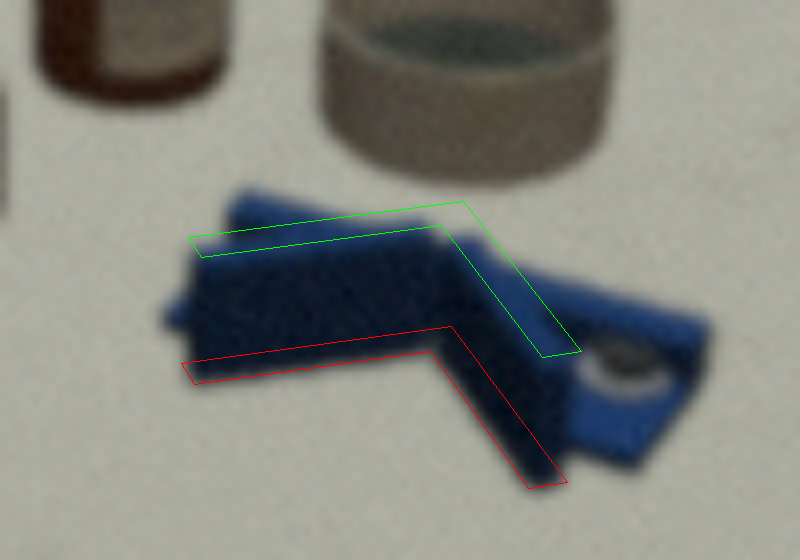

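```bash
cat > go.py <<'E'
import sys
from h import *
from workcell import bot
# usage: go.py x y z heading tiltdeg n
x,y,z,h,t=map(float,sys.argv[1:6]);n=int(sys.argv[6])
s=bot.observe();R0=R.from_euler('xyz',s["tool_rot"])
f=np.array([np.cos(h),np.sin(h),0]);u=np.array([0,0,1.]);a=np.radians(t)
tz=np.sin(a)*f-np.cos(a)*u;ty=np.cos(a)*f+np.sin(a)*u;tx=np.cross(ty,tz)
R1=R.from_matrix(np.c_[tx,ty,tz]);d=R0.inv().apply(np.array([x,y,z])-s["position"])*100
w=np.degrees((R0.inv()*R1).as_rotvec())
print("now",s["clock"],s["position"],"F",s["force"],s["grip_width"],np.round(s["qpos"],2))
tzc=R0.as_matrix();print("heading",np.arctan2(tzc[1,1],tzc[0,1]),"tilt",np.degrees(np.arccos(-tzc[2,2])))
for i in range(1,n+1):print("xyz",np.round(d*i/n,2),"w",np.round(w*i/n,1))
E
cat > w.py <<'E'
from h import *
t=pickle.load(open("pics/top0.pkl","rb"));s=pickle.load(open("pics/side0.pkl","rb"))
a=np.linspace(0,6.28,60)
for f,(x0,y0,x1,y1),n in((t,(340,210,440,290),"c5"),(s,(270,170,350,290),"c6")):
    k=6;im=cv2.resize(f["pixels"][y0:y1,x0:x1,::-1],None,fx=k,fy=k,interpolation=cv2.INTER_CUBIC)
    for z in(0,.137):
        q=(proj(f,np.c_[.479+.024*np.cos(a),.131+.024*np.sin(a),0*a+z])-[x0,y0]+.5)*k
        cv2.polylines(im,[q.astype(int)],True,(0,255,0) if z else (0,0,255),1)
    cv2.imwrite(f"pics/{n}.png",im)
E
python3 w.py; python3 go.py .40 .14 .23 -.15 40 8
```

```text
now 0.15 [0.25977917 0.56819461 0.23088314] F [ 0.08279359 -0.35643442 -0.01361857] 0.08526233745247351 [-1.21  0.52 -0.04  1.6   0.02  1.02 -0.11]
heading -0.42881163196568317 tilt 0.046185808646063226
xyz [-4.14  3.82  0.01] w [-5.   0.7 -1.9]
xyz [-8.28  7.64  0.03] w [-9.9  1.4 -3.8]
xyz [-12.42  11.46   0.04] w [-14.9   2.1  -5.7]
xyz [-16.56  15.28   0.06] w [-19.9   2.8  -7.7]
xyz [-20.7   19.1    0.07] w [-24.8   3.5  -9.6]
xyz [-24.83  22.92   0.09] w [-29.8   4.2 -11.5]
xyz [-28.97  26.74   0.1 ] w [-34.8   4.9 -13.4]
xyz [-33.11  30.56   0.12] w [-39.7   5.6 -15.3]
```

View pics/c5.png

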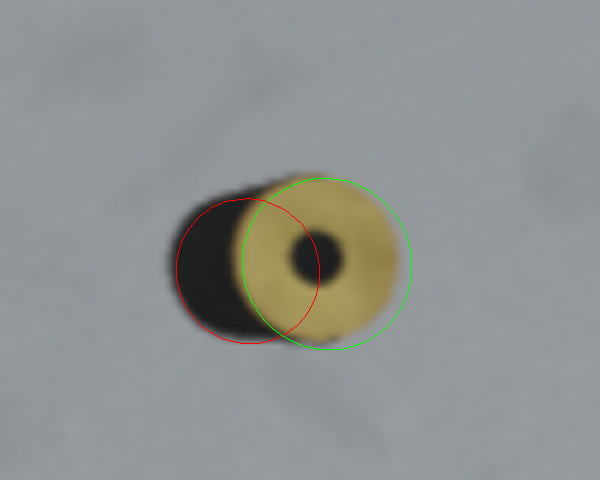

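View pics/c6.png

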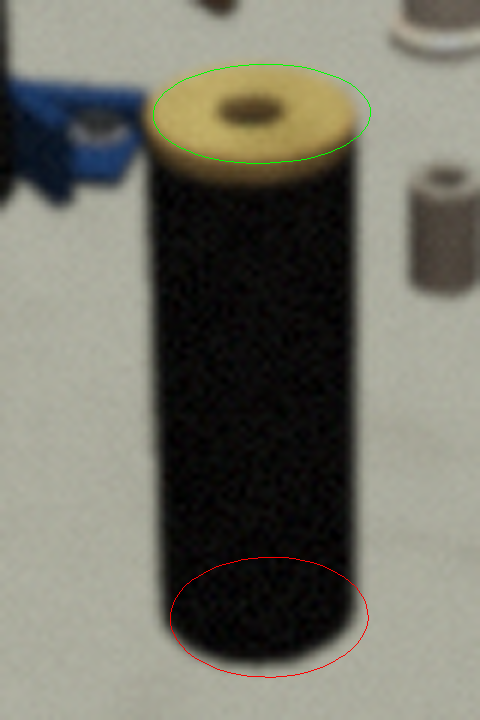

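Call:
jog_arm(increments=[{"x": -4.1, "y": 3.8, "z": 0, "wx": -5, "wy": 0.7, "wz": -1.9, "claw": 40}, {"x": -8.3, "y": 7.6, "z": 0, "wx": -10, "wy": 1.4, "wz": -3.8, "claw": 40}, {"x": -12.4, "y": 11.5, "z": 0, "wx": -15, "wy": 2.1, "wz": -5.7, "claw": 40}, {"x": -16.6, "y": 15.3, "z": 0, "wx": -20, "wy": 2.8, "wz": -7.7, "claw": 40}, {"x": -20.7, "y": 19.1, "z": 0, "wx": -24.8, "wy": 3.5, "wz": -9.6, "claw": 40}, {"x": -24.8, "y": 22.9, "z": 0, "wx": -29.8, "wy": 4.2, "wz": -11.5, "claw": 40}, {"x": -29, "y": 26.7, "z": 0, "wx": -34.8, "wy": 4.9, "wz": -13.4, "claw": 40}, {"x": -33.1, "y": 30.6, "z": 0, "wx": -39.7, "wy": 5.6, "wz": -15.3, "claw": 40}, {"x": -33.1, "y": 30.6, "z": 0, "wx": -39.7, "wy": 5.6, "wz": -15.3, "claw": 40}])

```text
clock: 1.27
position: [0.3772, 0.193, 0.2128]
tool_rot: [2.555, 0.092, 1.381]
force: [1.0, 0.6, -0.7]
grip_width: 0.0341
```

```bash
python3 go.py .425 .14 .10 -.15 40 5
```

```text
now 1.275 [0.37715188 0.19296208 0.21276248] F [ 0.96747473  0.56595287 -0.74562607] 0.03413698456235528 [-0.8   0.19 -0.3   2.39  1.03  0.77 -0.52]
heading -0.12873017252054472 tilt 33.95119886016135
xyz [-0.65 -0.34  2.57] w [-1.3  1.1  0.3]
xyz [-1.3  -0.67  5.13] w [-2.6  2.2  0.5]
xyz [-1.95 -1.01  7.7 ] w [-3.9  3.3  0.8]
xyz [-2.6  -1.35 10.27] w [-5.2  4.4  1.1]
xyz [-3.25 -1.69 12.83] w [-6.5  5.6  1.3]
```

Call:
jog_arm(increments=[{"x": -0.6, "y": -0.3, "z": 2.6, "wx": -1, "wy": 1.1, "wz": 0.3}, {"x": -1.3, "y": -0.7, "z": 5.1, "wx": -2, "wy": 2.2, "wz": 0.5}, {"x": -2, "y": -1, "z": 7.7, "wx": -2.5, "wy": 3.3, "wz": 0.8}, {"x": -2.6, "y": -1.4, "z": 10.3, "wx": -3, "wy": 4.4, "wz": 1.1}, {"x": -3.2, "y": -1.7, "z": 12.8, "wx": -3, "wy": 5.5, "wz": 1.3}, {"x": -3.2, "y": -1.7, "z": 12.8, "wx": -3, "wy": 5.5, "wz": 1.3}])

```text
schema error: expected keys wx, wy, wz, x, y, z, claw
```

```bash
python3 go.py .43 .141 .018 -.15 36 5; python3 - <<'E'
from h import *
from workcell import bot
f=bot.grab_frame("side");cv2.imwrite("pics/s1.png",f["pixels"][:,:,::-1])
E
```

```text
now 1.275 [0.37715188 0.19296208 0.21276248] F [ 0.96747473  0.56595287 -0.74562607] 0.03413698456235528 [-0.8   0.19 -0.3   2.39  1.03  0.77 -0.52]
heading -0.12873017252054472 tilt 33.95119886016135
xyz [-0.46 -1.16  3.98] w [-0.5  1.1  0.2]
xyz [-0.92 -2.32  7.95] w [-1.   2.2  0.5]
xyz [-1.39 -3.48 11.93] w [-1.5  3.4  0.7]
xyz [-1.85 -4.64 15.91] w [-2.   4.5  0.9]
xyz [-2.31 -5.8  19.88] w [-2.5  5.6  1.1]
```

View pics/s1.png

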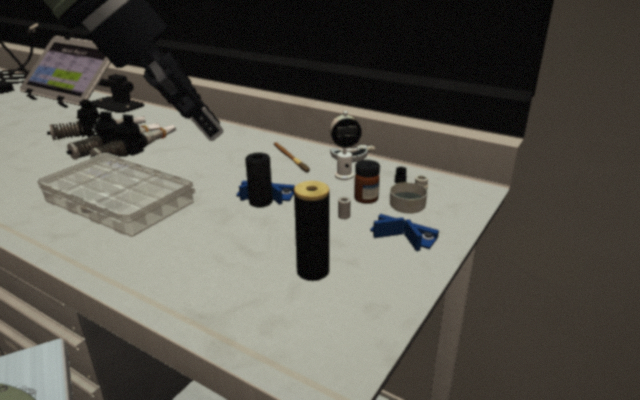

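Call:
jog_arm(increments=[{"x": -0.6, "y": -0.3, "z": 2.6, "wx": -1, "wy": 1.1, "wz": 0.3, "claw": 40}, {"x": -1.3, "y": -0.7, "z": 5.1, "wx": -2, "wy": 2.2, "wz": 0.5, "claw": 40}, {"x": -2, "y": -1, "z": 7.7, "wx": -2.5, "wy": 3.3, "wz": 0.8, "claw": 40}, {"x": -2.6, "y": -1.4, "z": 10.3, "wx": -3, "wy": 4.4, "wz": 1.1, "claw": 40}, {"x": -3.2, "y": -1.7, "z": 12.8, "wx": -3, "wy": 5.5, "wz": 1.3, "claw": 40}, {"x": -3.2, "y": -1.7, "z": 12.8, "wx": -3, "wy": 5.5, "wz": 1.3, "claw": 40}])

```text
clock: 2.08
position: [0.4305, 0.1579, 0.1009]
tool_rot: [2.546, 0.122, 1.456]
force: [0.5, 0.4, -0.7]
grip_width: 0.0345
```

```bash
python3 go.py .43 .141 .018 -.15 36 5; python3 - <<'E'
from h import *
from workcell import bot
f=bot.grab_frame("side");cv2.imwrite("pics/s2.png",f["pixels"][:,:,::-1])
E
```

```text
now 2.075 [0.43050747 0.15787244 0.10089107] F [ 0.49036681  0.40659194 -0.71404832] 0.03447676509769058 [ 0.13  0.96 -1.39  2.43  1.63  1.51 -0.78]
heading -0.032217346379661234 tilt 34.75910645434948
xyz [-0.13 -0.92  1.41] w [-0.3  0.9  1.1]
xyz [-0.26 -1.85  2.82] w [-0.7  1.8  2.3]
xyz [-0.4  -2.77  4.24] w [-1.   2.7  3.4]
xyz [-0.53 -3.69  5.65] w [-1.4  3.7  4.5]
xyz [-0.66 -4.61  7.06] w [-1.7  4.6  5.7]
```

View pics/s2.png

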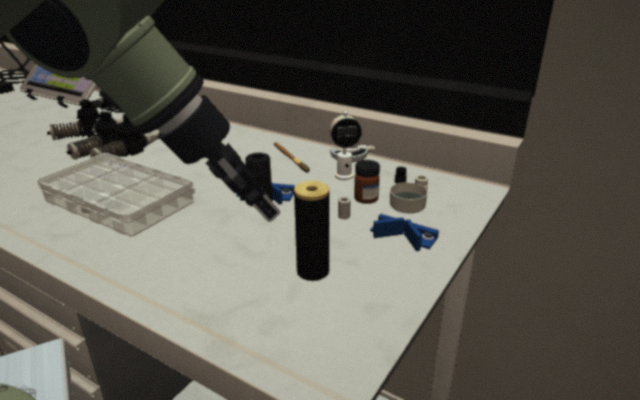

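Call:
jog_arm(increments=[{"x": -0.1, "y": -0.9, "z": 1.4, "wx": 0, "wy": 0, "wz": 1.1, "claw": 30}, {"x": -0.3, "y": -1.8, "z": 2.8, "wx": 0, "wy": 0, "wz": 2.2, "claw": 30}, {"x": -0.4, "y": -2.8, "z": 4.2, "wx": 0, "wy": 0, "wz": 3.3, "claw": 30}, {"x": -0.5, "y": -3.2, "z": 5, "wx": 0, "wy": 0, "wz": 4, "claw": 30}, {"x": -0.5, "y": -3.2, "z": 5, "wx": 0, "wy": 0, "wz": 4, "claw": 30}])

```text
clock: 2.75
position: [0.4355, 0.1482, 0.036]
tool_rot: [2.556, 0.087, 1.389]
force: [-1.6, 0.1, -0.2]
grip_width: 0.0255
```

```bash
python3 go.py .43 .141 .018 -.10 34 3; python3 - <<'E'
from h import *
from workcell import bot
f=bot.grab_frame("side");cv2.imwrite("pics/s3.png",f["pixels"][:,:,::-1])
E
```

```text
now 2.75 [0.43550671 0.14823186 0.0359824 ] F [-1.56754059  0.14705002 -0.16193964] 0.025518191919797713 [ 0.19  1.35 -1.49  2.43  1.82  1.84 -0.8 ]
heading -0.1237937564284543 tilt 33.88778832517806
xyz [-0.22 -0.46  0.44] w [-0.2  2.2 -0.4]
xyz [-0.43 -0.91  0.88] w [-0.4  4.5 -0.7]
xyz [-0.65 -1.37  1.32] w [-0.6  6.7 -1.1]
```

View pics/s3.png

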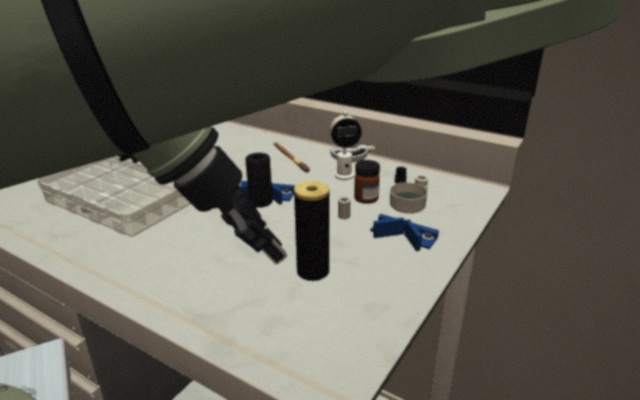

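```bash
python3 go.py .436 .141 .02 -.08 28 4
```

```text
now 2.8 [0.43589144 0.14837727 0.0367962 ] F [0.67874881 0.24645791 0.41545684] 0.025276447975603463 [ 0.19  1.35 -1.49  2.43  1.82  1.84 -0.8 ]
heading -0.1241750213531188 tilt 33.95501577453016
xyz [-0.14 -0.21  0.38] w [ 1.3  1.8 -0.6]
xyz [-0.29 -0.42  0.76] w [ 2.7  3.6 -1.2]
xyz [-0.43 -0.63  1.14] w [ 4.   5.4 -1.8]
xyz [-0.58 -0.84  1.52] w [ 5.4  7.2 -2.5]
```

Call:
jog_arm(increments=[{"x": -0.1, "y": -0.2, "z": 0.3, "wx": 1.3, "wy": 1.8, "wz": -0.6, "claw": 15}, {"x": -0.3, "y": -0.4, "z": 0.7, "wx": 2.7, "wy": 3.6, "wz": -1.2, "claw": 15}, {"x": -0.4, "y": -0.6, "z": 1.1, "wx": 4, "wy": 5.4, "wz": -1.8, "claw": 15}, {"x": -0.6, "y": -0.8, "z": 1.5, "wx": 5.4, "wy": 7.2, "wz": -2.5, "claw": 15}, {"x": -0.6, "y": -0.8, "z": 1.5, "wx": 5.4, "wy": 7.2, "wz": -2.5, "claw": 15}])

```text
clock: 3.42
position: [0.4437, 0.1439, 0.0205]
tool_rot: [2.658, 0.006, 1.489]
force: [-0.1, 0.2, 0.4]
grip_width: 0.013
```

```bash
python3 go.py .436 .141 .02 -.08 28 3; python3 - <<'E'
from h import *
from workcell import bot
for n in("side","top"):
  f=bot.grab_frame(n);cv2.imwrite(f"pics/{n}4.png",f["pixels"][:,:,::-1])
E
```

```text
now 3.425 [0.44365216 0.14387062 0.02051532] F [-0.11739884  0.17230604  0.40150499] 0.01304808387838375 [ 0.35  1.34 -1.49  2.43  1.88  1.62 -0.6 ]
heading -0.07906996245742638 tilt 27.726248207571825
xyz [-0.12 -0.23 -0.1 ] w [-0.1  0.1  0. ]
xyz [-0.23 -0.45 -0.2 ] w [-0.2  0.2  0. ]
xyz [-0.35 -0.68 -0.3 ] w [-0.3  0.3  0. ]
```

View pics/side4.png

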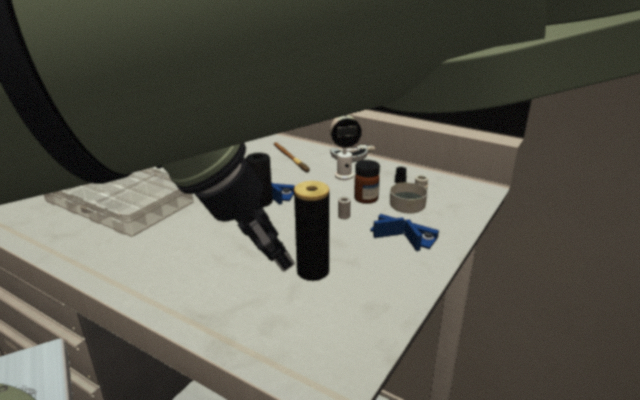

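View pics/top4.png

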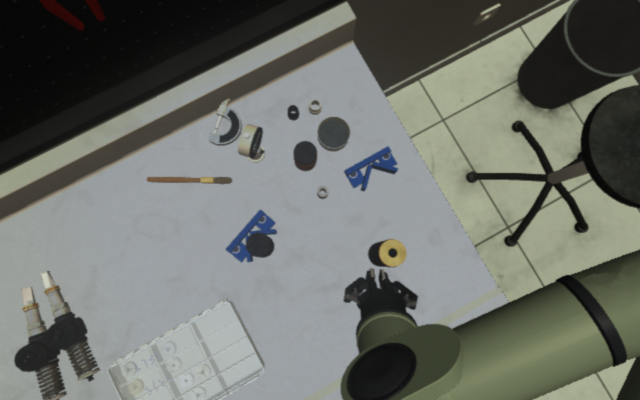

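```bash
python3 - <<'E'
from h import *
from workcell import bot
f=bot.grab_frame("top");crop(f,340,230,430,310,8,"pics/c7.png")
print(proj(f,[[.4437,.1439,.0205],[.481,.133,0],[.481,.133,.137]])-[340,230])
f=bot.grab_frame("side");crop(f,180,170,340,290,5,"pics/c8.png")
E
```

```text
[[35.89068497 42.68550731]
 [39.82709603 23.65921955]
 [52.85468903 22.24196563]]
```

View pics/c7.png

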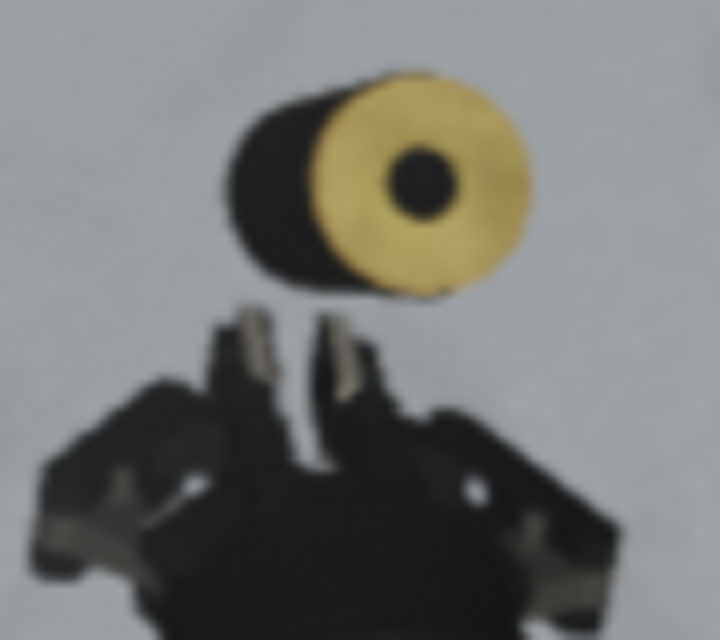

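View pics/c8.png

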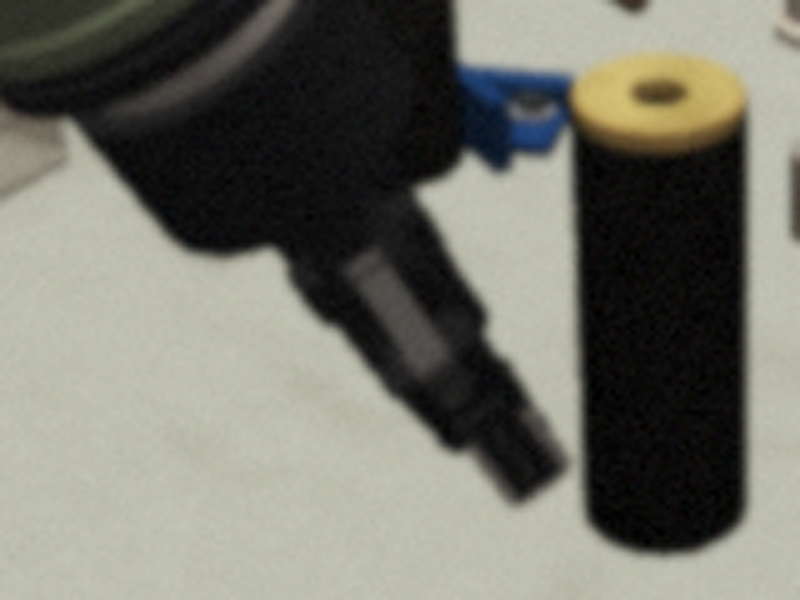

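```bash
python3 go.py .444 .136 .02 -.08 28 2;python3 go.py .46 .134 .02 -.12 28 4
```

```text
now 3.625 [0.44327941 0.14512481 0.02043772] F [-0.39809992  0.03623279 -0.67463761] 0.012927193401362346 [ 0.35  1.35 -1.49  2.43  1.88  1.63 -0.6 ]
heading -0.07818289037973558 tilt 27.726398688382183
xyz [-0.45  0.05  0.06] w [-0.1  0.1  0. ]
xyz [-0.9   0.11  0.11] w [-0.3  0.2  0.1]
now 3.625 [0.44327941 0.14512481 0.02043772] F [-0.39809992  0.03623279 -0.67463761] 0.012927193401362346 [ 0.35  1.35 -1.49  2.43  1.88  1.63 -0.6 ]
heading -0.07818289037973558 tilt 27.726398688382183
xyz [-0.24  0.38  0.21] w [-0.1 -0.2  0.5]
xyz [-0.49  0.77  0.43] w [-0.1 -0.4  1.1]
xyz [-0.73  1.15  0.64] w [-0.2 -0.6  1.6]
xyz [-0.97  1.53  0.86] w [-0.3 -0.8  2.1]
```

Call:
jog_arm(increments=[{"x": -0.5, "y": 0, "z": 0, "wx": 0, "wy": 0, "wz": 0, "claw": 25}, {"x": -0.9, "y": 0, "z": 0, "wx": 0, "wy": 0, "wz": 0, "claw": 25}, {"x": -0.9, "y": 0.4, "z": 0.2, "wx": 0, "wy": 0, "wz": 0.7, "claw": 25}, {"x": -0.9, "y": 0.8, "z": 0.4, "wx": 0, "wy": 0, "wz": 1.4, "claw": 25}, {"x": -1.0, "y": 1.2, "z": 0.6, "wx": 0, "wy": 0, "wz": 2.1, "claw": 25}, {"x": -1.0, "y": 1.5, "z": 0.8, "wx": 0, "wy": 0, "wz": 2.1, "claw": 25}])

```text
clock: 4.38
position: [0.4596, 0.1337, 0.0203]
tool_rot: [2.658, -0.013, 1.457]
force: [-2.7, 0.2, 1.7]
grip_width: 0.0219
```

```bash
python3 go.py .50 .125 .02 -.15 30 8; python3 - <<'E'
from h import *
from workcell import bot
f=bot.grab_frame("top");crop(f,340,220,430,300,8,"pics/c9.png")
E
```

```text
now 4.375 [0.45959477 0.13368304 0.02029471] F [-2.73625239  0.21456409  1.74260594] 0.02188549796346259 [ 0.4   1.35 -1.49  2.41  1.9   1.6  -0.57]
heading -0.12010270263591515 tilt 27.705962172550933
xyz [-0.05  0.45  0.24] w [-0.3 -0.2  0.2]
xyz [-0.1   0.91  0.48] w [-0.6 -0.4  0.4]
xyz [-0.15  1.36  0.72] w [-0.9 -0.6  0.6]
xyz [-0.2   1.82  0.97] w [-1.2 -0.8  0.7]
xyz [-0.25  2.27  1.21] w [-1.4 -1.   0.9]
xyz [-0.3   2.72  1.45] w [-1.7 -1.2  1.1]
xyz [-0.35  3.18  1.69] w [-2.  -1.4  1.3]
xyz [-0.41  3.63  1.93] w [-2.3 -1.6  1.5]
```

View pics/c9.png

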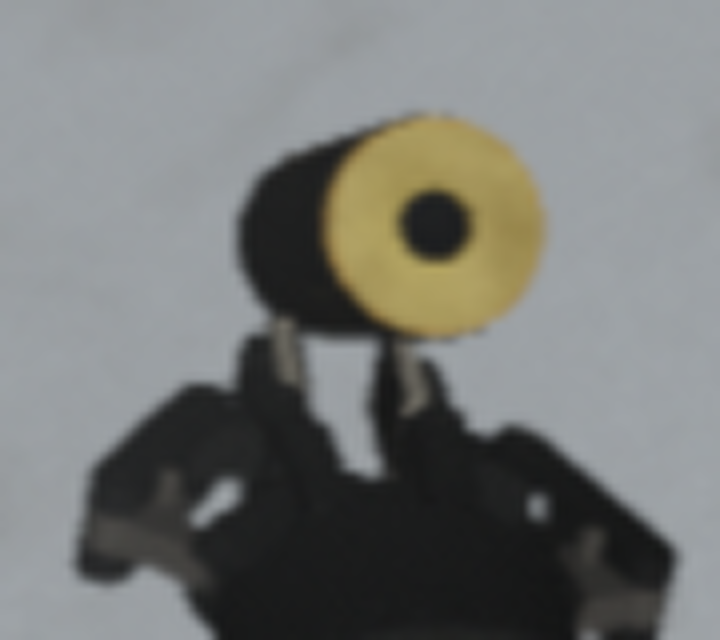

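Call:
jog_arm(increments=[{"x": -0.05, "y": 0.5, "z": 0.25, "wx": 0, "wy": 0, "wz": 0.2, "claw": 25}, {"x": -0.1, "y": 0.9, "z": 0.5, "wx": -0.2, "wy": -0.3, "wz": 0.4, "claw": 25}, {"x": -0.15, "y": 1.4, "z": 0.7, "wx": -0.4, "wy": -0.5, "wz": 0.6, "claw": 25}, {"x": -0.2, "y": 1.8, "z": 0.95, "wx": -0.6, "wy": -0.8, "wz": 0.7, "claw": 25}, {"x": -0.25, "y": 2.3, "z": 1.2, "wx": -0.8, "wy": -1, "wz": 0.9, "claw": 25}, {"x": -0.3, "y": 2.7, "z": 1.45, "wx": -1, "wy": -1.2, "wz": 1.1, "claw": 25}, {"x": -0.35, "y": 3.2, "z": 1.7, "wx": -1.2, "wy": -1.4, "wz": 1.3, "claw": 25}, {"x": -0.4, "y": 3.6, "z": 1.9, "wx": -1.4, "wy": -1.6, "wz": 1.5, "claw": 25}])

```text
clock: 5.42
position: [0.5003, 0.1249, 0.0202]
tool_rot: [2.633, -0.0, 1.42]
force: [-1.9, 0.6, 0.5]
grip_width: 0.0213
```

```bash
python3 go.py .548 .119 .02 -.15 32 8; python3 - <<'E'
from h import *
from workcell import bot
f=bot.grab_frame("top");crop(f,320,130,440,290,5,"pics/c10.png")
t0=pickle.load(open("pics/top0.pkl","rb"))
for g in (t0,f):
    h=cv2.cvtColor(g["pixels"],cv2.COLOR_RGB2HSV);m=cv2.inRange(h,(15,90,90),(35,255,255));m[:,:360]=0;m[:130]=0;m[270:]=0
    ys,xs=np.nonzero(m);c,r=cv2.minEnclosingCircle(np.c_[xs,ys].astype(np.float32));print(len(xs),c,r,ray(g,c,.137))
E
```

```text
now 5.425 [0.50031912 0.12494629 0.02021045] F [-1.86491343  0.6327992   0.52356856] 0.021293112241360962 [ 0.43  1.34 -1.47  2.33  1.93  1.58 -0.51]
heading -0.15051176709462405 tilt 29.115721107846163
xyz [0.02 0.52 0.29] w [-0.4 -0.  -0. ]
xyz [0.03 1.05 0.59] w [-0.7 -0.  -0. ]
xyz [0.05 1.57 0.88] w [-1.1 -0.  -0. ]
xyz [0.06 2.09 1.18] w [-1.4 -0.  -0. ]
xyz [0.08 2.62 1.47] w [-1.8 -0.  -0. ]
xyz [0.09 3.14 1.77] w [-2.2 -0.  -0. ]
xyz [0.11 3.66 2.06] w [-2.5 -0.  -0. ]
xyz [0.13 4.19 2.36] w [-2.9 -0.  -0. ]
517 (391.9554138183594, 252.43630981445312) 13.717024803161621 [0.48063792 0.13452865 0.137     ]
502 (399.04205322265625, 224.07943725585938) 13.538163185119629 [0.52907068 0.12228745 0.137     ]
```

View pics/c10.png

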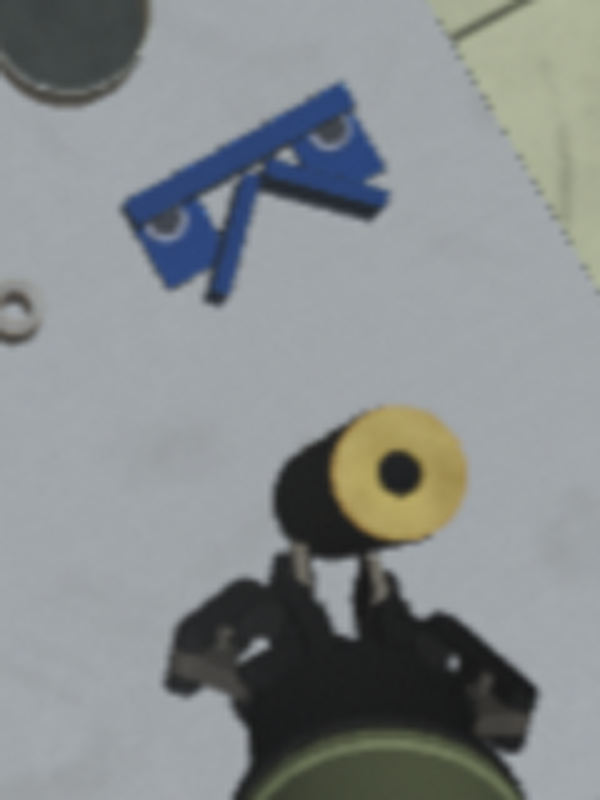

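Call:
jog_arm(increments=[{"x": 0, "y": 0.5, "z": 0.3, "wx": -0.4, "wy": 0, "wz": 0, "claw": 25}, {"x": 0, "y": 1.05, "z": 0.6, "wx": -0.7, "wy": 0, "wz": 0, "claw": 25}, {"x": 0, "y": 1.6, "z": 0.9, "wx": -1.1, "wy": 0, "wz": 0, "claw": 25}, {"x": 0, "y": 2.1, "z": 1.2, "wx": -1.4, "wy": 0, "wz": 0, "claw": 25}, {"x": 0, "y": 2.6, "z": 1.45, "wx": -1.8, "wy": 0, "wz": 0, "claw": 25}, {"x": 0, "y": 3.1, "z": 1.75, "wx": -2.2, "wy": 0, "wz": 0, "claw": 25}, {"x": 0, "y": 3.6, "z": 2.05, "wx": -2.5, "wy": 0, "wz": 0, "claw": 25}, {"x": 0, "y": 4.1, "z": 2.3, "wx": -2.8, "wy": 0, "wz": 0, "claw": 25}])

```text
clock: 6.48
position: [0.5475, 0.1177, 0.0201]
tool_rot: [2.584, -0.0, 1.42]
force: [-2.0, 0.3, -1.6]
grip_width: 0.0215
```

```bash
cat > cyl.py <<'E'
import sys
from h import *
from workcell import bot
f=bot.grab_frame("top");crop(f,320,110,440,270,5,f"pics/{sys.argv[1]}.png")
h=cv2.cvtColor(f["pixels"],cv2.COLOR_RGB2HSV);m=cv2.inRange(h,(15,90,90),(35,255,255));m[:,:360]=0;m[:110]=0;m[270:]=0
ys,xs=np.nonzero(m);c,r=cv2.minEnclosingCircle(np.c_[xs,ys].astype(np.float32));print(len(xs),c,r,ray(f,c,.137))
E
python3 cyl.py c11; python3 go.py .535 .116 .02 -.15 30 3
```

```text
499 (403.14788818359375, 197.35916137695312) 13.357962608337402 [0.57543871 0.11499209 0.137     ]
now 6.525 [0.54807369 0.11752659 0.02017169] F [-1.01850799 -0.21202507 -1.97405028] 0.021150158757507448 [ 0.46  1.35 -1.43  2.26  2.    1.54 -0.43]
heading -0.15167739156621934 tilt 31.986520903714265
xyz [-0.12 -0.36 -0.22] w [ 0.7  0.  -0. ]
xyz [-0.23 -0.72 -0.44] w [ 1.3  0.  -0.1]
xyz [-0.35 -1.09 -0.66] w [ 2.   0.  -0.1]
```

View pics/c11.png

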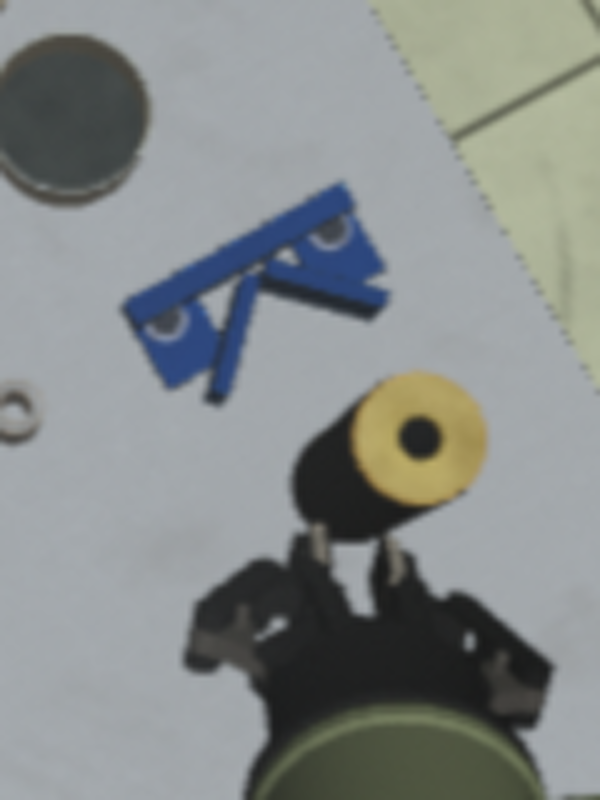

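Call:
jog_arm(increments=[{"x": 0, "y": -0.7, "z": -0.4, "wx": 0, "wy": 0, "wz": 0, "claw": 25}, {"x": 0, "y": -1.5, "z": -0.95, "wx": 0, "wy": 0, "wz": 0, "claw": 25}, {"x": 0, "y": -2.0, "z": -1.25, "wx": 0, "wy": 0, "wz": 0, "claw": 25}, {"x": 0, "y": -2.0, "z": -1.25, "wx": 0, "wy": 0, "wz": 0, "claw": 25}])

```text
clock: 7.02
position: [0.5244, 0.1214, 0.0202]
tool_rot: [2.583, -0.0, 1.42]
force: [-0.1, -0.1, -0.4]
grip_width: 0.0212
```

```bash
python3 go.py .533 .0945 .02 .45 30 7
```

```text
now 7.025 [0.52439815 0.12142044 0.0202123 ] F [-0.14456011 -0.10369062 -0.3947427 ] 0.021222020716940168 [ 0.43  1.34 -1.43  2.31  1.99  1.57 -0.49]
heading -0.15063291015907057 tilt 31.989182872581136
xyz [-0.36  0.15  0.1 ] w [ 0.3  2.5 -4.2]
xyz [-0.72  0.3   0.19] w [ 0.6  5.1 -8.4]
xyz [-1.09  0.45  0.29] w [  0.8   7.6 -12.6]
xyz [-1.45  0.6   0.39] w [  1.1  10.1 -16.9]
xyz [-1.81  0.75  0.49] w [  1.4  12.6 -21.1]
xyz [-2.17  0.9   0.58] w [  1.7  15.2 -25.3]
xyz [-2.53  1.05  0.68] w [  1.9  17.7 -29.5]
```

Call:
jog_arm(increments=[{"x": -0.4, "y": 0, "z": 0, "wx": 0.3, "wy": 2.5, "wz": -4.2, "claw": 25}, {"x": -0.8, "y": 0.1, "z": 0.1, "wx": 0.6, "wy": 5.1, "wz": -8.4, "claw": 25}, {"x": -1.2, "y": 0.3, "z": 0.2, "wx": 0.8, "wy": 7.6, "wz": -12.6, "claw": 25}, {"x": -1.6, "y": 0.5, "z": 0.3, "wx": 1.1, "wy": 10.1, "wz": -16.9, "claw": 25}, {"x": -2.0, "y": 0.7, "z": 0.4, "wx": 1.4, "wy": 12.6, "wz": -21.1, "claw": 25}, {"x": -2.3, "y": 0.9, "z": 0.6, "wx": 1.7, "wy": 15.2, "wz": -25.3, "claw": 25}, {"x": -2.5, "y": 1.0, "z": 0.6, "wx": 1.9, "wy": 17.7, "wz": -29.5, "claw": 25}, {"x": -2.5, "y": 1.0, "z": 0.6, "wx": 1.9, "wy": 17.7, "wz": -29.5, "claw": 25}])

```text
clock: 8.02
position: [0.5328, 0.0938, 0.0205]
tool_rot: [2.617, 0.001, 2.018]
force: [0.1, 1.5, 0.4]
grip_width: 0.0215
```

```bash
python3 cyl.py c12; python3 go.py .573 .114 .02 .45 30 8
```

```text
494 (403.14788818359375, 197.35916137695312) 13.357962608337402 [0.57543871 0.11499209 0.137     ]
now 8.075 [0.53242481 0.09437934 0.02046645] F [-0.57077404 -0.48227119  0.65438308] 0.020846652012991695 [ 0.75  1.28 -1.4   2.3   1.99  1.04  0.29]
heading 0.44729901408176853 tilt 30.033228530070534
xyz [0.   0.48 0.29] w [ 0.  0. -0.]
xyz [0.   0.97 0.57] w [ 0.  0. -0.]
xyz [0.01 1.45 0.86] w [ 0.   0.  -0.1]
xyz [0.01 1.94 1.15] w [ 0.   0.1 -0.1]
xyz [0.01 2.42 1.44] w [ 0.   0.1 -0.1]
xyz [0.01 2.91 1.72] w [ 0.   0.1 -0.1]
xyz [0.01 3.39 2.01] w [ 0.   0.1 -0.1]
xyz [0.02 3.88 2.3 ] w [ 0.   0.1 -0.1]
```

View pics/c12.png

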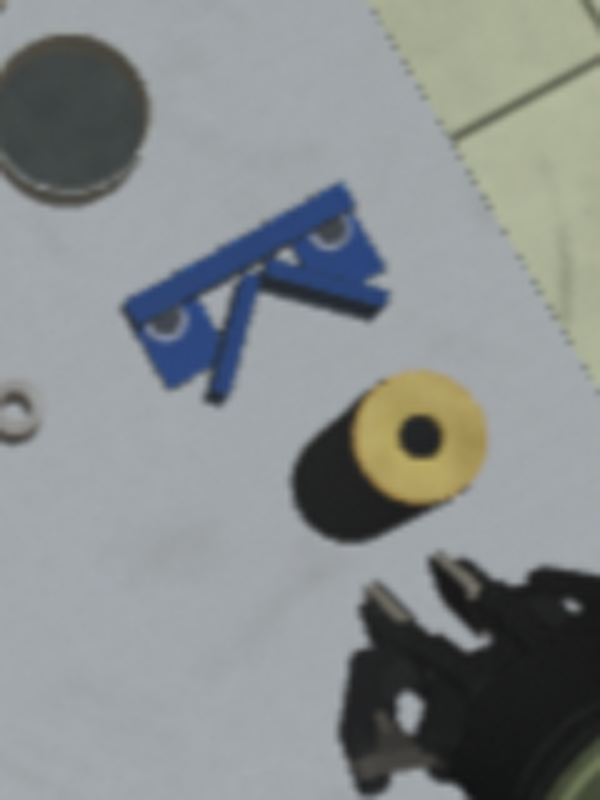

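Call:
jog_arm(increments=[{"x": 0, "y": 0.5, "z": 0.3, "wx": 0, "wy": 0, "wz": 0, "claw": 25}, {"x": 0, "y": 1.0, "z": 0.6, "wx": 0, "wy": 0, "wz": 0, "claw": 25}, {"x": 0, "y": 1.4, "z": 0.85, "wx": 0, "wy": 0, "wz": 0, "claw": 25}, {"x": 0, "y": 1.8, "z": 1.05, "wx": 0, "wy": 0, "wz": 0, "claw": 25}, {"x": 0, "y": 2.3, "z": 1.35, "wx": 0, "wy": 0, "wz": 0, "claw": 25}, {"x": 0, "y": 2.8, "z": 1.65, "wx": 0, "wy": 0, "wz": 0, "claw": 25}, {"x": 0, "y": 3.3, "z": 1.95, "wx": 0, "wy": 0, "wz": 0, "claw": 25}, {"x": 0, "y": 3.8, "z": 2.25, "wx": 0, "wy": 0, "wz": 0, "claw": 25}])

```text
clock: 9.07
position: [0.5726, 0.1137, 0.02]
tool_rot: [2.617, 0.001, 2.018]
force: [-2.4, -1.9, 0.1]
grip_width: 0.0215
```

```bash
python3 cyl.py c13; python3 go.py .599 .1255 .02 .48 30 8
```

```text
490 (395.80865478515625, 184.38888549804688) 13.289478302001953 [0.59782538 0.12762347 0.137     ]
now 9.125 [0.57324835 0.11391186 0.02019854] F [-1.44122882 -0.50859371 -0.25177263] 0.021092797892387456 [ 0.7   1.29 -1.39  2.2   1.96  1.02  0.34]
heading 0.44707405748489487 tilt 30.065236032378955
xyz [-0.01  0.3   0.18] w [ 0.   0.1 -0.2]
xyz [-0.02  0.61  0.36] w [ 0.   0.2 -0.4]
xyz [-0.03  0.91  0.54] w [ 0.   0.4 -0.6]
xyz [-0.03  1.22  0.72] w [ 0.   0.5 -0.8]
xyz [-0.04  1.52  0.89] w [ 0.   0.6 -1. ]
xyz [-0.05  1.82  1.07] w [ 0.   0.7 -1.2]
xyz [-0.06  2.13  1.25] w [ 0.1  0.9 -1.4]
xyz [-0.07  2.43  1.43] w [ 0.1  1.  -1.6]
```

View pics/c13.png

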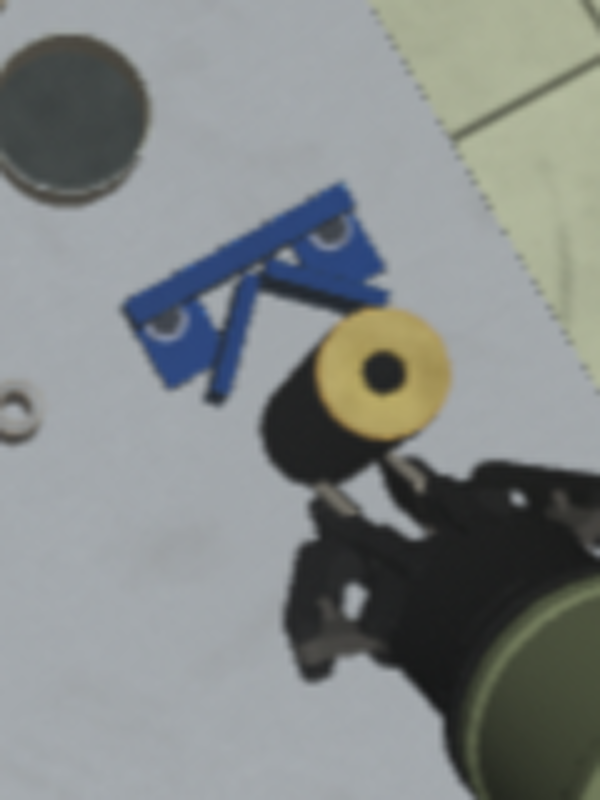

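Call:
jog_arm(increments=[{"x": 0, "y": 0.3, "z": 0.18, "wx": 0, "wy": 0, "wz": 0, "claw": 25}, {"x": -0.05, "y": 0.6, "z": 0.36, "wx": 0, "wy": 0, "wz": 0, "claw": 25}, {"x": -0.1, "y": 0.9, "z": 0.54, "wx": 0, "wy": 0, "wz": 0, "claw": 25}, {"x": -0.1, "y": 1.2, "z": 0.71, "wx": 0, "wy": 0, "wz": 0, "claw": 25}, {"x": -0.15, "y": 1.5, "z": 0.88, "wx": 0, "wy": 0, "wz": 0, "claw": 25}, {"x": -0.15, "y": 1.8, "z": 1.05, "wx": 0, "wy": 0, "wz": 0, "claw": 25}, {"x": -0.15, "y": 2.0, "z": 1.17, "wx": 0, "wy": 0, "wz": 0, "claw": 25}])

```text
clock: 10.0
position: [0.595, 0.1226, 0.0201]
tool_rot: [2.617, 0.001, 2.017]
force: [-2.3, -1.4, 0.6]
grip_width: 0.0216
```

```bash
python3 cyl.py c14; python3 go.py .601 .1255 .02 .45 30 4
```

```text
484 (390.5596923828125, 171.8134307861328) 13.1259765625 [0.6197847  0.13671039 0.137     ]
now 10.05 [0.59519517 0.12273459 0.02013719] F [-2.54986649 -0.49478342 -1.09697711] 0.021387287253005628 [ 0.67  1.29 -1.38  2.15  1.94  1.01  0.37]
heading 0.4469432511019424 tilt 30.075657208786485
xyz [-0.    0.14  0.08] w [ 0.  0. -0.]
xyz [-0.    0.27  0.17] w [ 0.   0.1 -0.1]
xyz [-0.    0.41  0.25] w [ 0.1  0.1 -0.1]
xyz [-0.    0.55  0.33] w [ 0.1  0.1 -0.2]
```

View pics/c14.png

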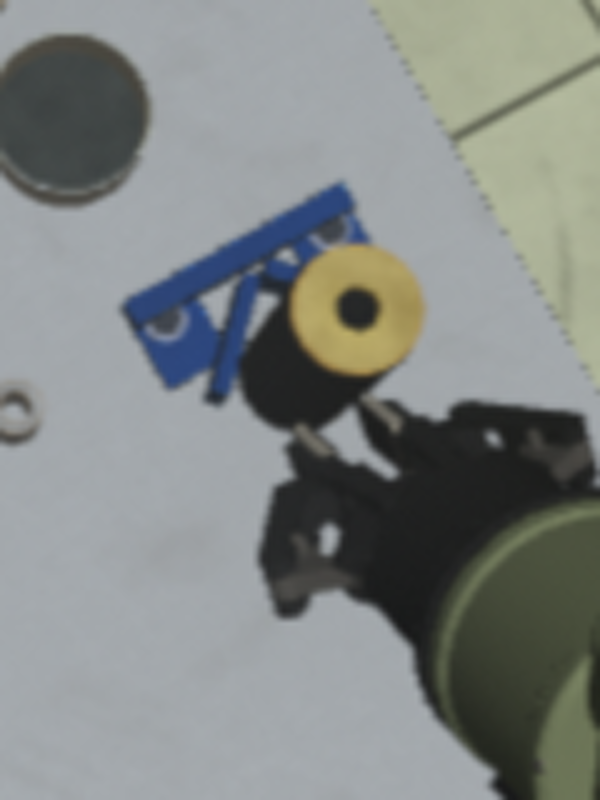

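Call:
jog_arm(increments=[{"x": 0, "y": 0.15, "z": 0.09, "wx": 0, "wy": 0, "wz": 0, "claw": 25}, {"x": 0, "y": 0.3, "z": 0.18, "wx": 0, "wy": 0, "wz": 0, "claw": 25}, {"x": 0, "y": 0.4, "z": 0.24, "wx": 0, "wy": 0, "wz": 0, "claw": 25}, {"x": 0, "y": 0.4, "z": 0.24, "wx": 0, "wy": 0, "wz": 0, "claw": 25}])

```text
clock: 10.55
position: [0.5991, 0.1244, 0.0198]
tool_rot: [2.618, 0.001, 2.017]
force: [-7.0, -5.2, 2.5]
grip_width: 0.0215
```

```bash
python3 cyl.py c15; python3 go.py .601 .1255 .02 .45 30 1
```

```text
484 (389.70001220703125, 169.6999969482422) 13.228095054626465 [0.62349305 0.13820531 0.137     ]
now 10.6 [0.59909622 0.12438305 0.01983046] F [-6.51926901 -5.21494747  3.37137589] 0.021448032252820073 [ 0.66  1.29 -1.38  2.14  1.94  1.01  0.38]
heading 0.44698111666504775 tilt 30.02252947952621
xyz [0.02 0.2  0.1 ] w [ 0.   0.2 -0.1]
```

Call:
jog_arm(increments=[{"x": 0, "y": 0.1, "z": 0.06, "wx": 0, "wy": 0, "wz": 0, "claw": 25}, {"x": 0, "y": 0.15, "z": 0.09, "wx": 0, "wy": 0, "wz": 0, "claw": 25}, {"x": 0, "y": 0.15, "z": 0.09, "wx": 0, "wy": 0, "wz": 0, "claw": 25}])

```text
clock: 10.98
position: [0.5999, 0.1245, 0.0195]
tool_rot: [2.619, 0.002, 2.017]
force: [-12.9, -8.6, 7.6]
grip_width: 0.0216
```

```bash
python3 cyl.py c16; python3 go.py .601 .1255 .02 .45 30 1;python3 - <<'E'
from h import *
from workcell import bot
f=bot.grab_frame("side");crop(f,220,90,460,270,3,"pics/s16.png")
E
```

```text
485 (389.6600036621094, 169.5) 13.13499641418457 [0.62384613 0.13827473 0.137     ]
now 11.025 [0.59991818 0.1245076  0.01947821] F [-12.45962712  -8.76499986   7.891349  ] 0.02101973015613711 [ 0.66  1.29 -1.38  2.13  1.94  1.01  0.38]
heading 0.4470987905597664 tilt 29.92872902672366
xyz [0.04 0.15 0.02] w [-0.1  0.2 -0.1]
```

View pics/c16.png

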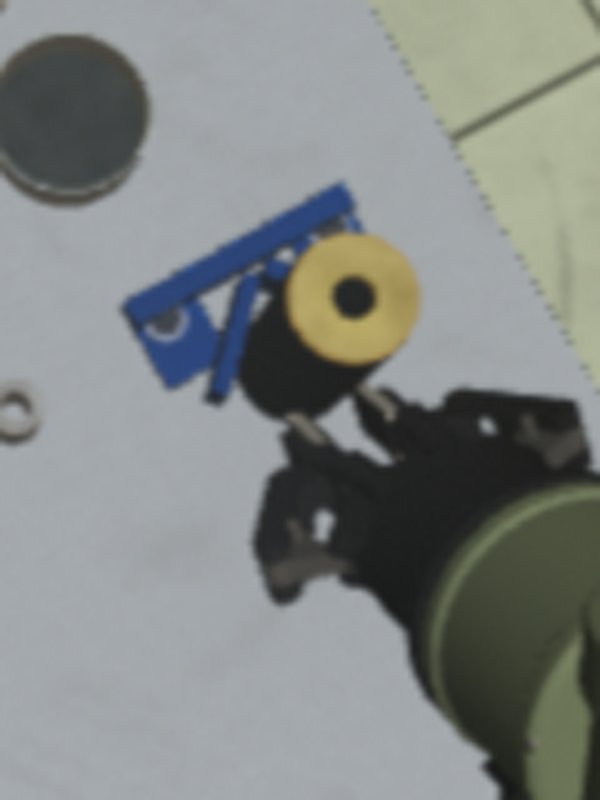

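View pics/s16.png

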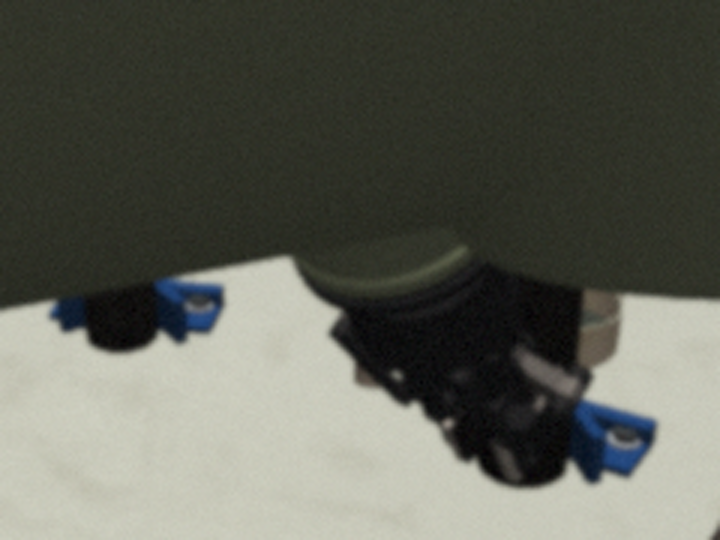

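Call:
jog_arm(increments=[{"x": 0, "y": -0.2, "z": -0.1, "wx": 0, "wy": 0, "wz": 0, "claw": 25}, {"x": 0, "y": -0.6, "z": -0.4, "wx": 0, "wy": 0, "wz": 0, "claw": 25}, {"x": 0, "y": -1.5, "z": -0.9, "wx": 0, "wy": 0, "wz": 0, "claw": 25}, {"x": 0, "y": -3, "z": -1.8, "wx": 0, "wy": 0, "wz": 0, "claw": 25}, {"x": 0, "y": -5, "z": -3.5, "wx": 0, "wy": 0, "wz": 0, "claw": 25}, {"x": 0, "y": -7, "z": -6, "wx": 0, "wy": 0, "wz": 0, "claw": 25}, {"x": 0, "y": -7, "z": -9, "wx": 0, "wy": 0, "wz": 0, "claw": 25}, {"x": 0, "y": -7, "z": -12, "wx": 0, "wy": 0, "wz": 0, "claw": 25}, {"x": 0, "y": -7, "z": -12, "wx": 0, "wy": 0, "wz": 0, "claw": 25}])

```text
clock: 12.2
position: [0.4909, 0.0715, 0.0899]
tool_rot: [2.618, 0.005, 2.017]
force: [1.5, -1.0, -0.4]
grip_width: 0.0215
```

```bash
python3 cyl.py c17; python3 go.py .601 .1255 .02 .45 30 1;python3 - <<'E'
from h import *
from workcell import bot
f=bot.grab_frame("side");cv2.imwrite("pics/s17.png",f["pixels"][:,:,::-1])
f=bot.grab_frame("top");cv2.imwrite("pics/t17.png",f["pixels"][:,:,::-1])
f=bot.grab_frame("wrist");cv2.imwrite("pics/w17.png",f["pixels"][:,:,::-1])
E
```

```text
483 (389.7961730957031, 169.32484436035156) 13.221172332763672 [0.62416329 0.13803678 0.137     ]
now 12.25 [0.49116192 0.07170366 0.08896352] F [ 0.19500327 -0.22005837 -0.68059724] 0.02161172725928998 [ 0.85  1.05 -1.47  2.4   1.83  0.91  0.27]
heading 0.44802143898034363 tilt 29.962276113691853
xyz [ 0.15  7.15 12.08] w [-0.   0.3 -0.1]
```

View pics/c17.png

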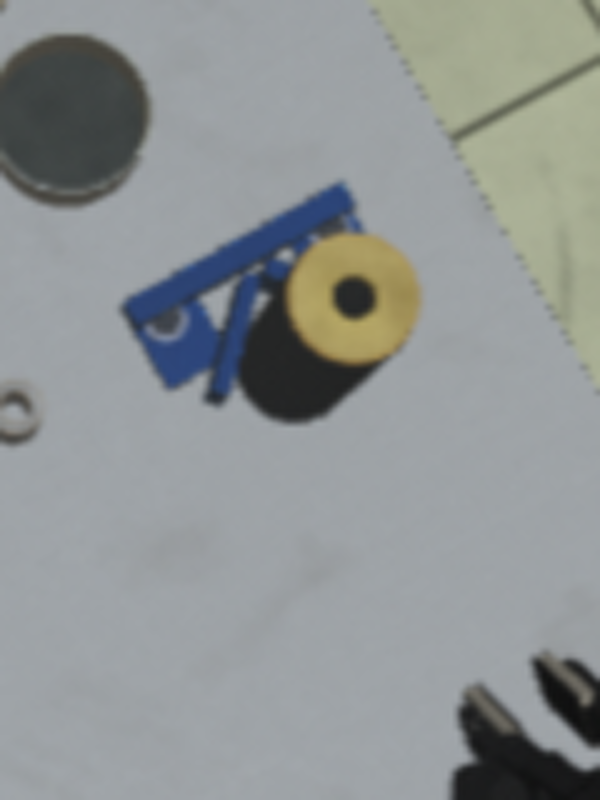

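View pics/s17.png

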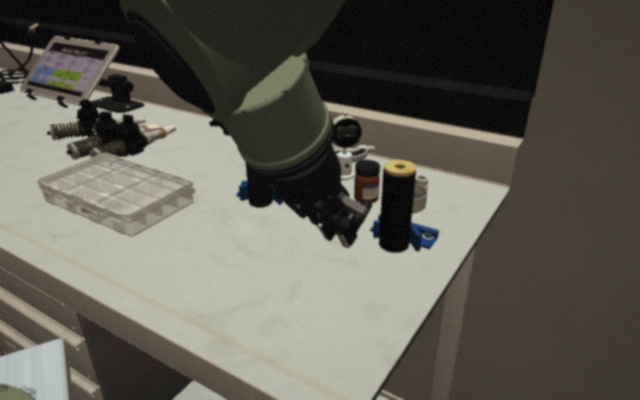

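View pics/w17.png

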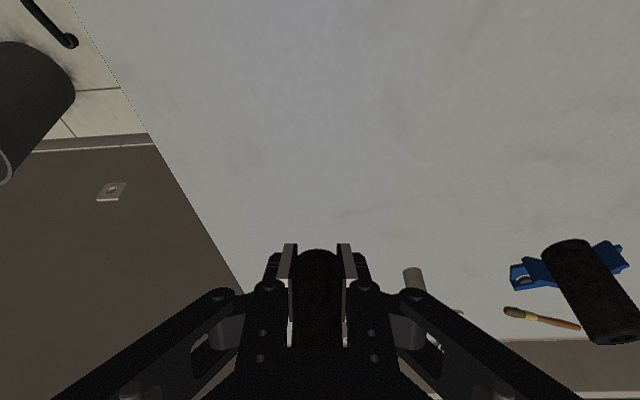

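View pics/t17.png

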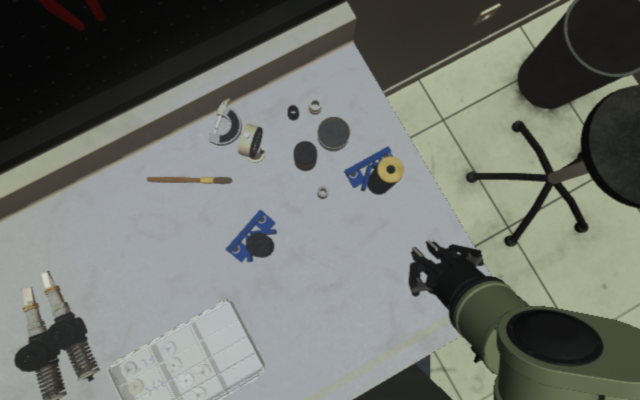

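```bash
python3 - <<'E'
from h import *
im=cv2.imread("pics/s17.png")[150:265,360:450];cv2.imwrite("pics/c18.png",cv2.resize(im,None,fx=5,fy=5,interpolation=cv2.INTER_CUBIC))
a=cv2.imread("pics/t17.png").astype(int);b=cv2.imread("pics/top0.png").astype(int)
for n,(x,y) in dict(jar=(305,152),ind=(245,135),bush=(322,192),short=(255,240)).items():
    print(n,np.abs(a-b)[y-25:y+25,x-25:x+25].mean())
E
```

```text
jar 9.279333333333334
ind 9.559466666666667
bush 11.164533333333333
short 8.186933333333334
```

View pics/c18.png

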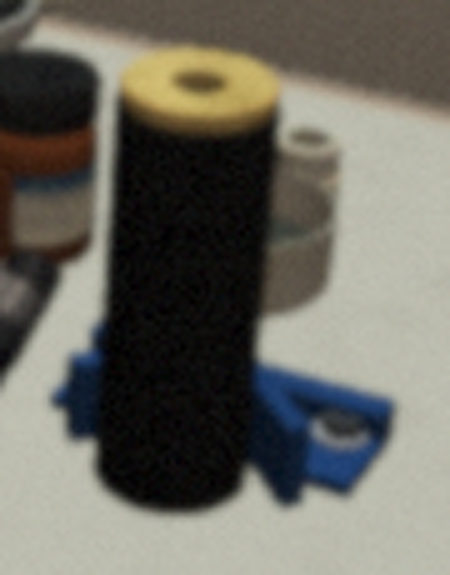

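```bash
python3 - <<'E'
from h import *
a=cv2.imread("pics/t17.png",0).astype(np.float32);b=cv2.imread("pics/top0.png",0).astype(np.float32)
w=cv2.createHanningWindow((50,50),cv2.CV_32F)
for n,(x,y) in dict(jar=(305,152),ind=(245,135),bush=(322,192),short=(255,240),bench=(180,180)).items():
    s=np.s_[y-25:y+25,x-25:x+25];print(n,cv2.phaseCorrelate(b[s].copy(),a[s].copy(),w))
s=pickle.load(open("pics/side0.pkl","rb"))
im=cv2.imread("pics/s17.png");hsv=cv2.cvtColor(im,cv2.COLOR_BGR2HSV);m=cv2.inRange(hsv,(15,70,90),(35,255,255));m[:150]=0;m[185:]=0;m[:,:375]=0;m[:,425:]=0
ys,xs=np.nonzero(m);e=(xs.min(),xs.max(),ys.min(),ys.max());print(e)
th=np.linspace(0,6.28,90)
for c in((.6238,.1383),(.6262,.1383),(.622,.136)):
    q=proj(s,np.c_[c[0]+.024*np.cos(th),c[1]+.024*np.sin(th),0*th+.137]);p0=proj(s,np.c_[c[0]+.024*np.cos(th),c[1]+.024*np.sin(th),0*th]);print(c,q.min(0),q.max(0),"base",p0.min(0),p0.max(0))
E
```

```text
jar ((0.09149956865599407, -0.02441422143641958), 0.9698747173309327)
ind ((0.010130949285642288, -0.018334029640833194), 0.9915197889328002)
bush ((0.038201642553783444, 0.054967711618068904), 0.9460567695617675)
short ((0.012994776634585037, -0.011594600797749877), 0.9814392116546631)
bench ((-0.11161896746450495, 0.0786655033493382), 1.019020657157898)
(np.int64(384), np.int64(415), np.int64(158), np.int64(175))
(0.6238, 0.1383) [383.26284006 158.21502199] [416.61653087 171.88037564] base [378.54838602 235.59505461] [409.07616864 252.36436729]
(0.6262, 0.1383) [384.63575601 157.91098349] [417.95527678 171.53893573] base [379.81326184 235.22210708] [410.31244484 251.94945575]
(0.622, 0.136) [383.11454896 158.99032561] [416.5850084  172.75225613] base [378.39728639 236.55038831] [409.02285796 253.42825174]
```

```bash
python3 -c "
from workcell import bot
s=bot.observe();print(s['clock'],s['qd'].round(3),s['force']);print(bot.job_done())"
```

```text
12.4 [-0.003  0.007 -0.002 -0.001 -0.004 -0.001  0.002] [ 0.22313779  0.10932324 -0.81648821]
the job is handed in; nothing more can be done
None
```

I pushed the tall cylinder upright into the empty nest and handed the job in at 12.4 s. The fingers were tilted about 30° and part-open as a cradle, with contact about 25 mm above the bench. The first push brought it in front of the nest. I then backed off, turned the tool, and pushed along the V until the force rose to about 15 N, roughly along the nest axis, and the cylinder stopped moving.

**Cylinder position:** after backing off, the top camera put its axis at about (0.624, 0.138), and the side view agreed to about 1 mm. My fits of the nest's home point ranged over (0.625–0.626, 0.137–0.139). That is a 1–2.5 mm disagreement, inside the 6 mm limit and about the size of the calibration error. It looked upright in both views.

**Bystanders:** comparing the start and end top-camera images, the short cylinder, jar, indicator and bush moved by no more than 0.1 pixel (about 0.2 mm).

**Robot:** the gripper was well clear of everything, with contact forces near zero.

**What went wrong:** the 40° tilt I first planned could not be reached close to the base. The elbow joint reached its 2.43 rad limit and joint 3 came close to its own, so I reduced the tilt to about 30°. One move call was refused because it left out the gripper value, and I resent it.

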